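# Load the rosette into the relief scanner

## Robot

A 7-joint arm with a two-finger parallel gripper is mounted at the origin on the work surface. World frame = base frame: x ahead of the robot, y to its left, z up, the work surface at z = 0. Lengths are in m, angles in degrees, forces in N, time in s.
With the tool pointing down it reaches from about 0.425 to 0.875 m from the base axis. Payload 9.9 kg.
Tool frame: the origin (TCP) lies between the finger pads; the fingertips stand 22 mm ahead of it and the grasp point (between the pads) lies 3 mm ahead of it; z points along the fingers, x is the direction in which the jaws open and shut, and the axes are right-handed (so a half turn about z gives the same grasp; the last joint's range is limited). The gripper opens to 85 mm and grips with 20 to 120 N. Pads are 22 mm wide; open, the fingers measure 114 mm over their backs; the gripper's body (76 mm by 85 mm) begins 54 mm behind the grasp point. The pads swing forward as they close: fully open they stand 13 mm farther back than shut.
Start: joints at [-77.051, 32.985, 1.427, 82.34, -0.859, 64.687, -3.237], TCP at [0.206, 0.643, 0.253] pointing down, gripper open.
Joint ranges: [-157.87, 157.87], [-19.46, 123.44], [-87.15, 90], [11.01, 140.99], [-62.26, 242.26], [9.8, 113.94], [-161.44, 161.44]. Speed limits (degrees/s): [127.2, 127.2, 172.46, 172.46, 180, 180, 180].

## Interface

Orientations are given as [roll, pitch, yaw] about the fixed x, y, z axes, in that order (R = Rz(yaw) Ry(pitch) Rx(roll)).
In Python, from station import r, vision, job gives the robot as it stands.
- The arm moves only by the shell command python3 -m handwheel 'ROWS' [FORCE]. ROWS is JSON, a list of rows, each an object of numbers: "hand": the opening, from 0 (shut) to 1 (fully open); "x", "y", "z": the shift along the tool's x, y, z as a fraction of full scale; "spin": the turn about the tool's z as a fraction of full scale. A call has 1 to 20 rows; each row is the pose to reach, as a shift and turn from the pose commanded when the call began, along the tool's axes at that moment, turning the shorter way round; what a row does not reach only later rows make up. Full scale, the value 1, is 1000 mm for a shift and 180 degrees for a turn. A row lasts 1/8 s, in which the tool goes at most 62.5 mm and 10.7 degrees, less where a joint would pass 70% of its speed; a pose out of reach is approached as far as the arm can. A call with a number of a shift or a turn outside -1 to 1 is refused whole. A call with a gripper value outside its range is refused whole. The fingers move at their own pace and stop on an object; FORCE is the grip in N (left out, the last holds). Time passes only in rows, so rows that repeat a pose let the fingers close. It gives the time, the measured TCP pose, the force and the opening at its end, in the units of the state.
- r.get_obs(): the state, without advancing time (a new reading comes with each control period).
- vision.get_image(name): name is "scene" or "top" or "wrist"; returns (picture, depth): 384x512x3 uint8, red, green, blue; 384x512 float32, m along the optical axis (not along the pixel's ray), 0 where there is no reading.
- vision.camera_params(name): a dict with "fovy" (degrees; the focal length in pixels is half the picture's height over the tangent of half this angle, whatever the lens; pixels are square), "cx", "cy" (the principal point, pixels), "origin" and "orientation" of the camera in the world. Camera axes: x right, y up, looking along -z (the intrinsics and any distortion apply to the point x, -y, -z); pixel columns grow to the right and rows downward; lengths in m; the calibration is good to about 2 mm. A picture is of the moment at which its call begins: read the wrist's pose just before it. camera_params takes no time and is no camera call; for the wrist camera it gives the pose at the moment of the call.
- job.hand_in(): hands the job in, once; it reports no verdict.
The state is a dict: "clock": time; "q": joint angles; "joint_velocities": joint speeds; "joint_torque": joint torques, N m; "tool_pos": TCP position; "eef_rot": TCP orientation; "wrist_force": force on the tool from outside, world axes, zero at the start; "moment": the same for the moment, N m; "gripper_width": finger opening in m.
Only numpy, scipy, OpenCV 4.12 (cv2) and the standard library are available. Lean on these libraries where they do the work, as an engineer would, in place of code of your own. Each camera call takes 0.05 s, during which the arm holds its last target.

## Task

Pick up the metal carrier that bears the round gilded rosette, by its upright grip, and set it in the open mouth of the scanner's bay. Slide it in along the bay, keeping it level, so that its edge pushes the sprung catch aside, until it is fully home under the hood and the catch has clicked out behind it; then let go of it.

Things in the scene. Friction and masses are not known exactly. Their poses are not given: they have to be found in the camera images.
- rosette_grip (a point): Grip bar of the carrier with the round gilt rosette (58 across, top 29 above underside). Carrier: aluminium plate 120 long (x) x 76 x 14 mm, flat on the table; bar 12 thick (x), 50 wide (y), top 74 above underside. Point: bar's middle, 56 above underside; plate reaches 98 ahead (+x), 22 behind. x: front end, goes in first; z up. About 0.2-0.45 kg. Like carriers bear a frieze or a pediment.
- dock_mouth (a point): In the scanner bay's open mouth: where the carrier's grip point is when the carrier is set on the bay floor (8 mm above table; point is 56 above floor) ready to slide, its front edge in the flared mouth, 5 mm short of where the side walls run straight and 43 mm short of the catch. x: the way in, z up. Bay 100 mm wide between walls 22 mm high; nothing overhead here.
- dock_home (a point): Where the grip point is when the carrier is home, 230 mm along +x of dock_mouth, same height and axes. Play there: 16 mm back, 12 mm ahead along x, 12 mm each way along y. From 66 mm ahead (+x) of this point a hood spans the bay: underside 60, top 72 mm above table, a 190 mm high column 136 mm ahead. End stop 110 mm ahead.
- catch (a joint): Sprung brass catch on the bay's -y side, 38 to 89 mm behind (-x of) dock_home; its slanted nose, as high as the walls, stands 32 mm into the bay. Value in m: 0 = fully out (at the start, and once clicked behind the carrier's rear edge), up to 0.042 = pushed aside. Spring 2 N when out, 7 N pushed aside; passing takes up to about 12 N along the bay.
There are look-alikes about, which are no part of the job. What is shaped like the part that bears rosette_grip but green or red is not meant.

How it is judged:
By the outcome, as a careful person would: the job done as asked, in the order asked, and still so for the second after the job is handed in, with the robot touching nothing.
It also fails if it takes over 40 s, if anything falls off the work surface, if the arm or the gripper's body presses on something with over 40 N, if the wrist force passes 120 N, or if a joint passes its speed limit or range.

## Working session

There is one attempt and no reset: what is moved stays moved. The work goes in short steps, Python scripts to look and compute and a shell command to move; the robot and the scene stay as the last step left them, time stands still between calls to the robot, and variables do not carry over. Pictures are saved under pics/ and viewed, and the job is handed in when it is done.

```bash
ls; mkdir -p pics
python3 - <<'E'
from station import r, vision, job
import cv2, numpy as np
print(r.get_obs())
for n in ("scene","top"):
    p=vision.camera_params(n);print(n,p)
    im,d=vision.get_image(n)
    np.savez(f"pics/{n}0.npz",im=im,d=d)
    cv2.imwrite(f"pics/{n}0.png",im[:,:,::-1])
E
```

```text
pics
{'clock': 0.0, 'q': array([-77.04990004,  33.03159359,   1.42369128,  82.38690955,
        -0.85774239,  64.68646279,  -3.239179  ]), 'joint_velocities': array([ 0.00635093, -0.02989854,  0.10249325,  0.01820534, -0.02768853,
       -0.06209106, -0.05667904]), 'joint_torque': array([ 4.54943947e-04, -7.65771675e+01,  2.25050613e+00, -2.85979325e+01,
        1.53449143e-02,  1.25680841e-02,  3.16996285e-06]), 'tool_pos': array([0.2056757 , 0.64245961, 0.25245231]), 'eef_rot': array([1.79993441e+02, 9.41657529e-02, 7.22490159e+01]), 'wrist_force': array([ 0.25692577,  0.19784008, -1.61809868]), 'moment': array([ 0.01724281, -0.00127595,  0.05314981]), 'gripper_width': 0.08524576656560477}
scene {'fovy': 45.15238549779608, 'cx': 252.87138913862958, 'cy': 183.72899976986042, 'origin': array([1.39867779, 0.42562382, 0.76292682]), 'orientation': array([ 55.92556259,   0.47684404, 117.06750071])}
top {'fovy': 52.307778605909625, 'cx': 259.7932178109916, 'cy': 185.41821270159426, 'origin': array([ 0.43200165, -0.0504151 ,  0.94520386]), 'orientation': array([  2.79084709,   0.51753076, -90.79787459])}
```

View pics/scene0.png

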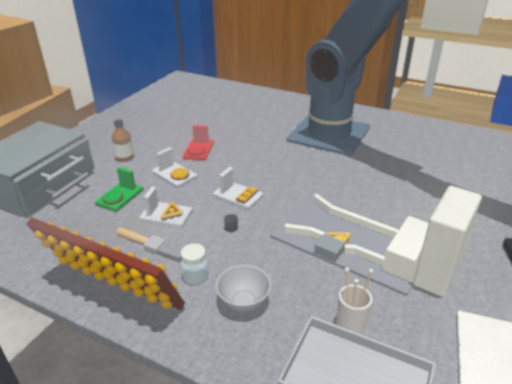

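View pics/top0.png

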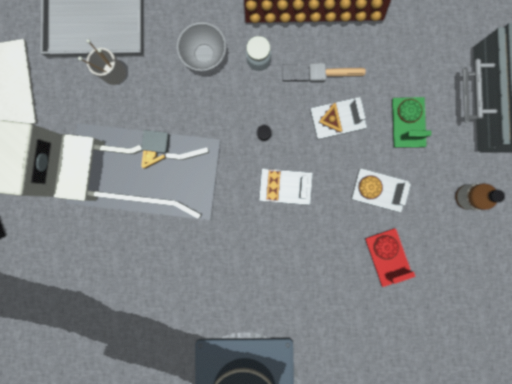

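The top view shows three white carriers. The pediment is at (338,117), the frieze at (285,187) and the round gilt rosette at (381,190), with its bar at (400,194). The green one (410,120) and the red one (389,258) are look-alikes. The dock is on the left: its mouth is at (200,180), its hood at (75,165), and the catch nose at (152,158). I'll confirm with crops.

```bash
cat > h.py <<'E'
import numpy as np, cv2
from scipy.spatial.transform import Rotation as R
def ray(p,u,v):
    f=192/np.tan(np.radians(p['fovy'])/2)
    d=np.stack([(np.asarray(u,float)-p['cx'])/f,-(np.asarray(v,float)-p['cy'])/f,-np.ones_like(np.asarray(u,float))],-1)
    return d@R.from_euler('xyz',p['orientation'],degrees=True).as_matrix().T
def onz(p,u,v,z):
    d=ray(p,u,v);o=p['origin'];return o+d*((z-o[2])/d[...,2])[...,None]
def dep(p,d):
    v,u=np.mgrid[:384,:512];return p['origin']+ray(p,u,v)*d[...,None]
E
python3 - <<'E'
from h import *
from station import vision
z=np.load('pics/top0.npz');im=z['im'];d=z['d']
p=vision.camera_params('top');P=dep(p,d)
cv2.imwrite('pics/c1.png',cv2.resize(im[150:220,340:430,::-1],None,fx=8,fy=8,interpolation=cv2.INTER_CUBIC))
cv2.imwrite('pics/c2.png',cv2.resize(im[110:230,20:240,::-1],None,fx=3.6,fy=3.6,interpolation=cv2.INTER_CUBIC))
for u,v in [(300,300),(400,194),(360,180),(371,187),(385,190),(280,120),(450,200),(110,170),(75,165),(195,185),(150,160),(150,137),(140,200),(180,155)]:
    print(u,v,P[v,u].round(4))
hs=cv2.cvtColor(im,cv2.COLOR_RGB2HSV)
for zz in (.0,):print(np.median(P[290:340,280:480,2]))
E
```

```text
300 300 [ 0.2034 -0.1345  0.0004]
400 194 [ 0.4512 -0.3575  0.0647]
360 180 [ 0.4865 -0.2795  0.0217]
371 187 [ 0.4693 -0.3029  0.029 ]
385 190 [ 0.4623 -0.34    0.0142]
280 120 [ 0.6375 -0.0941 -0.0011]
450 200 [ 0.4365 -0.4989  0.0013]
110 170 [0.5203 0.3185 0.0075]
75 165 [0.5268 0.373  0.0704]
195 185 [0.4811 0.1132 0.0078]
150 160 [0.5404 0.2151 0.0303]
150 137 [0.5938 0.2132 0.0369]
140 200 [0.4465 0.2387 0.0301]
180 155 [0.551  0.144  0.0315]
-0.0003873438917502692
```

View pics/c1.png

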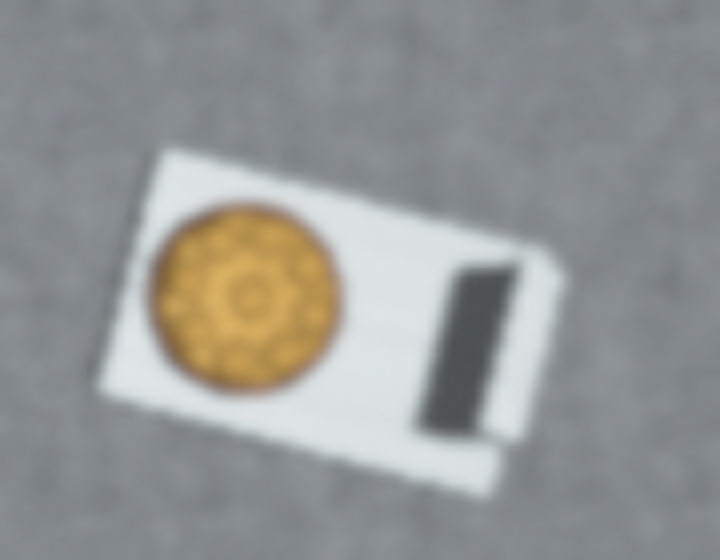

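View pics/c2.png

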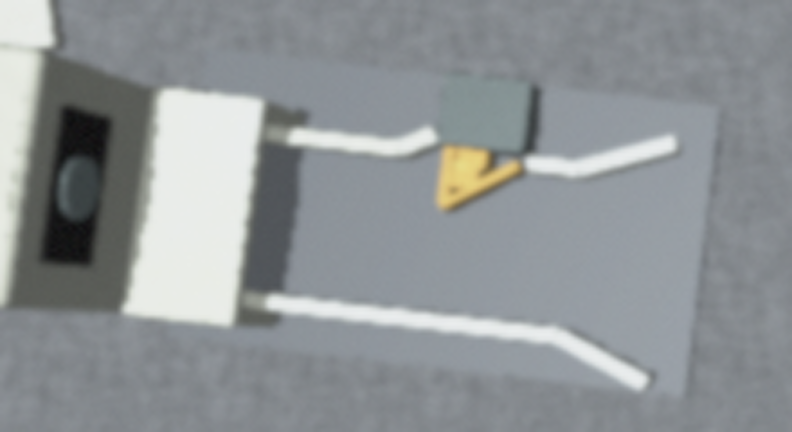

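The crop confirms a round rosette on the carrier at (381,190), with the front end to the left. Next I'll measure the carrier and dock.

Run:
```python
from h import *
from station import vision
z=np.load('pics/top0.npz');im=z['im'];d=z['d']
p=vision.camera_params('top');P=dep(p,d)
hs=cv2.cvtColor(im,cv2.COLOR_RGB2HSV)
def c(x,y,ox,oy,s,zz): return onz(p,ox+(x+.5)/s-.5,oy+(y+.5)/s-.5,zz)
A=c(162,150,340,150,8,.014);B=c(100,390,340,150,8,.014);C=c(490,497,340,150,8,.014)
print(A,B,C,'w',np.linalg.norm(A-B),'l',np.linalg.norm(B-C))
ax=(B-C)/np.linalg.norm(B-C);ay=(A-B)/np.linalg.norm(A-B)
print('yaw',np.degrees(np.arctan2(ax[1],ax[0])),'w-yaw',np.degrees(np.arctan2(ay[1],ay[0]))+90)
mid=(A+B)/2;print('grip from front',mid-.098*ax,'from rear',C+ (A-B)/2+.022*ax)
m=np.zeros(hs.shape[:2],np.uint8);m[150:220,340:430]=(hs[150:220,340:430,1]>100)
M=cv2.moments(m,True);r0=onz(p,M['m10']/M['m00'],M['m01']/M['m00'],.029);print('rosette',r0,M['m00'],'ahead of grip',(r0-(mid-.098*ax))@ax)
bt=np.zeros_like(m,bool);bt[150:220,385:430]=(P[150:220,385:430,2]>.068)&(P[150:220,385:430,2]<.08)
print('bar top n',bt.sum(),P[bt].mean(0))
# dock
cr=lambda x,y,zz:c(x,y,20,110,3.6,zz)
lo=P[185:222,85:178]
print('lower wall knee inner',cr(562,328,.03),'up knee inner',cr(573,176,.03))
w=(P[...,2]>.026)&(P[...,2]<.034)
for nm,(v0,v1,u0,u1) in dict(low=(188,204,100,170),up1=(143,156,103,126)).items():
    mm=np.zeros_like(w);mm[v0:v1,u0:u1]=w[v0:v1,u0:u1]
    q=P[mm][:,:2].astype(np.float32);l=cv2.fitLine(q,cv2.DIST_HUBER,0,.01,.01).ravel();print(nm,len(q),l,np.degrees(np.arctan2(l[1],l[0])))
for nm,x,y,zz in [('hood fr up',263,98,.072),('hood fr low',235,325,.072),('base c1',717,105,.008),('base c2',684,396,.008),('nose tip',443,208,.03),('nose foot',522,166,.03)]:
    print(nm,cr(x,y,zz))
```

```text
[ 0.51491198 -0.28165171  0.014     ] [ 0.44369521 -0.26139961  0.014     ] [ 0.41040871 -0.37583667  0.014     ] w 0.07404036764287246 l 0.11917983551246684
yaw 73.78178016457203 w-yaw 74.12569307552775
grip from front [ 0.45193255 -0.36562574  0.014     ] from rear [ 0.45216161 -0.36483822  0.014     ]
rosette [ 0.4698022 -0.301232   0.029    ] 380.0 ahead of grip 0.06682211668379966
bar top n 132 [ 0.45195863 -0.36382865  0.07325264]
lower wall knee inner [0.44358621 0.15468955 0.03      ] up knee inner [0.5428906  0.14713544 0.03      ]
low 286 [0.12853803 0.9917046  0.45104972 0.25291452] 82.614876
up1 97 [0.133483   0.9910511  0.56776685 0.2999864 ] 82.32909
hood fr up [0.58988156 0.33271285 0.072     ]
hood fr low [0.44777869 0.34921892 0.072     ]
base c1 [0.59197875 0.05487486 0.008     ]
base c2 [0.39756483 0.07854255 0.008     ]
nose tip [0.52313566 0.23242163 0.03      ]
nose foot [0.54997107 0.18056904 0.03      ]
```

```bash
cat > to.py <<'E'
import sys,numpy as np
from scipy.spatial.transform import Rotation as R
from station import r
o=r.get_obs();Rm=R.from_euler('xyz',o['eef_rot'],degrees=True).as_matrix()
y0=np.degrees(np.arctan2(Rm[1,0],Rm[0,0]))
print('at',o['tool_pos'].round(4),o['eef_rot'].round(2),'t',round(o['clock'],2),'F',o['wrist_force'].round(1),'w',o['gripper_width'].round(4),'q7',o['q'][6].round(1))
for a in sys.argv[1:]:
    x,y,z,yaw=map(float,a.split(','))
    print(a,'shift',(Rm.T@(np.array([x,y,z])-o['tool_pos'])).round(4),'spin',round(-(((yaw-y0)+180)%360-180)/180,4))
E
python3 to.py .50,.10,.25,74 .452,-.365,.18,74
```

```text
Traceback (most recent call last):
  File "to.py", line 6, in <module>
    print('at',o['tool_pos'].round(4),o['eef_rot'].round(2),'t',round(o['clock'],2),'F',o['wrist_force'].round(1),'w',o['gripper_width'].round(4),'q7',o['q'][6].round(1))
                                                                                                                      ^^^^^^^^^^^^^^^^^^^^^^^^
AttributeError: 'float' object has no attribute 'round'
```

```bash
sed -i "s/o\['gripper_width'\].round(4)/round(float(o['gripper_width']),4)/" to.py
python3 to.py .50,.10,.25,74 .452,-.365,.18,74
```

```text
at [0.2057 0.6425 0.2525] [1.7999e+02 9.0000e-02 7.2250e+01] t 0.1 F [ 0.2  0.4 -0.7] w 0.0854 q7 -3.2
.50,.10,.25,74 shift [-0.427   0.4457  0.0032] spin -0.0097
.452,-.365,.18,74 shift [-0.8844  0.5417  0.0739] spin -0.0097
```

```bash
python3 -m handwheel '[{"hand":1,"x":-0.427,"y":0.446,"z":0.003,"spin":0},{"hand":1,"x":-0.427,"y":0.446,"z":0.003,"spin":0},{"hand":1,"x":-0.427,"y":0.446,"z":0.003,"spin":-0.01},{"hand":1,"x":-0.427,"y":0.446,"z":0.003,"spin":-0.01},{"hand":1,"x":-0.427,"y":0.446,"z":0.003,"spin":-0.01},{"hand":1,"x":-0.427,"y":0.446,"z":0.003,"spin":-0.01},{"hand":1,"x":-0.427,"y":0.446,"z":0.003,"spin":-0.01},{"hand":1,"x":-0.427,"y":0.446,"z":0.003,"spin":-0.01},{"hand":1,"x":-0.427,"y":0.446,"z":0.003,"spin":-0.01},{"hand":1,"x":-0.427,"y":0.446,"z":0.003,"spin":-0.01}]' 70; python3 to.py .452,-.365,.18,74
```

```text
clock: 1.35
tool_pos: [0.5011, 0.0979, 0.2503]
eef_rot: [180.0, 0.0, 74.0]
wrist_force: [0.2, 1.0, -0.4]
gripper_width: 0.0854
at [0.5011 0.0979 0.2503] [1.800e+02 1.000e-02 7.401e+01] t 1.35 F [ 0.2  1.  -0.4] w 0.0854 q7 61.5
.452,-.365,.18,74 shift [-0.4585  0.0804  0.0703] spin 0.0
```

```bash
python3 -m handwheel '[{"hand":0.7,"x":-0.458,"y":0.08,"z":0.07},{"hand":0.7,"x":-0.458,"y":0.08,"z":0.07},{"hand":0.7,"x":-0.458,"y":0.08,"z":0.07},{"hand":0.7,"x":-0.458,"y":0.08,"z":0.07},{"hand":0.7,"x":-0.458,"y":0.08,"z":0.07},{"hand":0.7,"x":-0.458,"y":0.08,"z":0.07},{"hand":0.7,"x":-0.458,"y":0.08,"z":0.07},{"hand":0.7,"x":-0.458,"y":0.08,"z":0.07},{"hand":0.7,"x":-0.458,"y":0.08,"z":0.07},{"hand":0.7,"x":-0.458,"y":0.08,"z":0.07}]' ; python3 to.py .452,-.365,.06,74
python3 - <<'E'
from h import *
from station import r,vision
p=vision.camera_params('wrist');im,d=vision.get_image('wrist')
print(p)
np.savez('pics/w1.npz',im=im,d=d,p=p,allow_pickle=True)
cv2.imwrite('pics/w1.png',im[:,:,::-1])
E
```

```text
at [0.5011 0.0979 0.2503] [1.800e+02 1.000e-02 7.401e+01] t 1.35 F [ 0.2  1.  -0.4] w 0.0854 q7 61.5
.452,-.365,.06,74 shift [-0.4585  0.0804  0.1903] spin 0.0
{'fovy': 68.67975700148864, 'cx': 251.87226715836903, 'cy': 193.9189716876855, 'origin': array([0.42267017, 0.11941959, 0.36989731]), 'orientation': array([-1.83086158e+01, -6.03465243e-02,  7.40345480e+01])}invalid input at $[0]: expected keys hand, x, y, z, spin
```

View pics/w1.png

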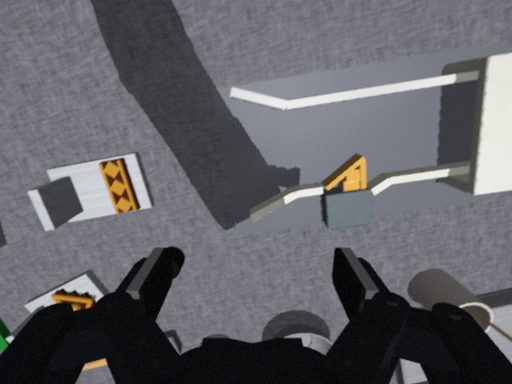

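The move was refused because the spin key was missing. The picture did give a second dock view, with the knees at about (287,103) and (297,192) and the nose at (363,157). I'll use it as a check later. Repeating the move with spin included.

```bash
python3 -m handwheel '[{"hand":0.7,"x":-0.458,"y":0.08,"z":0.07,"spin":0},{"hand":0.7,"x":-0.458,"y":0.08,"z":0.07,"spin":0},{"hand":0.7,"x":-0.458,"y":0.08,"z":0.07,"spin":0},{"hand":0.7,"x":-0.458,"y":0.08,"z":0.07,"spin":0},{"hand":0.7,"x":-0.458,"y":0.08,"z":0.07,"spin":0},{"hand":0.7,"x":-0.458,"y":0.08,"z":0.07,"spin":0},{"hand":0.7,"x":-0.458,"y":0.08,"z":0.07,"spin":0},{"hand":0.7,"x":-0.458,"y":0.08,"z":0.07,"spin":0},{"hand":0.7,"x":-0.458,"y":0.08,"z":0.07,"spin":0},{"hand":0.7,"x":-0.458,"y":0.08,"z":0.07,"spin":0}]' ; python3 to.py .452,-.365,.06,74
python3 - <<'E'
from h import *
from station import r,vision
p=np.load('pics/w1.npz',allow_pickle=True)['p'].item()
print('knees',onz(p,287,109,.03),onz(p,297,187,.03),'nose',onz(p,363,157,.03))
p=vision.camera_params('wrist');im,d=vision.get_image('wrist')
np.savez('pics/w2.npz',im=im,d=d,p=p,allow_pickle=True)
cv2.imwrite('pics/w2.png',im[:,:,::-1])
E
```

```text
clock: 2.65
tool_pos: [0.4516, -0.361, 0.18]
eef_rot: [-180.0, -0.1, 74.1]
wrist_force: [-0.0, 0.0, 0.1]
gripper_width: 0.0597
at [ 0.4516 -0.361   0.18  ] [-1.7996e+02 -6.0000e-02  7.4080e+01] t 2.65 F [-0.   0.   0.1] w 0.0597 q7 115.8
.452,-.365,.06,74 shift [-0.0039  0.0016  0.12  ] spin 0.0004
knees [0.44249532 0.15643982 0.03      ] [0.53774895 0.1461912  0.03      ] nose [0.52261219 0.23237136 0.03      ]
```

View pics/w2.png

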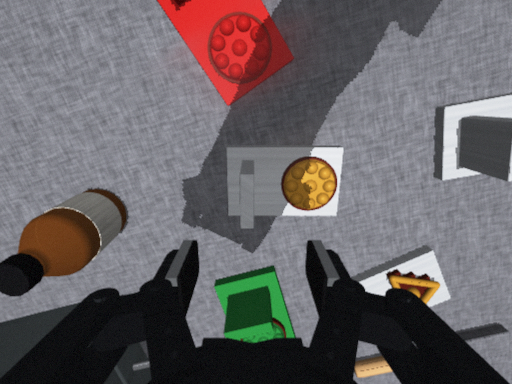

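Run:
```python
from h import *
z=np.load('pics/w2.npz',allow_pickle=True);p=z['p'].item();P=dep(p,z['d'])
m=np.zeros((384,512),bool);m[150:235,225:265]=True
t=m&(P[...,2]>.068)&(P[...,2]<.08);print(t.sum(),P[t].mean(0),P[t].min(0),P[t].max(0))
v,u=np.nonzero(t);print(u.min(),u.max(),v.min(),v.max())
print('plate corners',onz(p,np.array([227,343,227,341.]),np.array([147,147,216,216.]),.014))
cv2.imwrite('pics/w2c.png',cv2.resize(z['im'][130:240,210:360,::-1],None,fx=5,fy=5,interpolation=cv2.INTER_CUBIC))
```

```text
773 [ 0.44945095 -0.36574099  0.07272099] [ 0.4252359  -0.37845812  0.06803386] [ 0.47519207 -0.35407479  0.07499362]
240 253 172 227
plate corners [[ 0.40903056 -0.37553044  0.014     ]
 [ 0.44130734 -0.26227685  0.014     ]
 [ 0.48123871 -0.39826486  0.014     ]
 [ 0.51566936 -0.27772134  0.014     ]]
```

View pics/w2c.png

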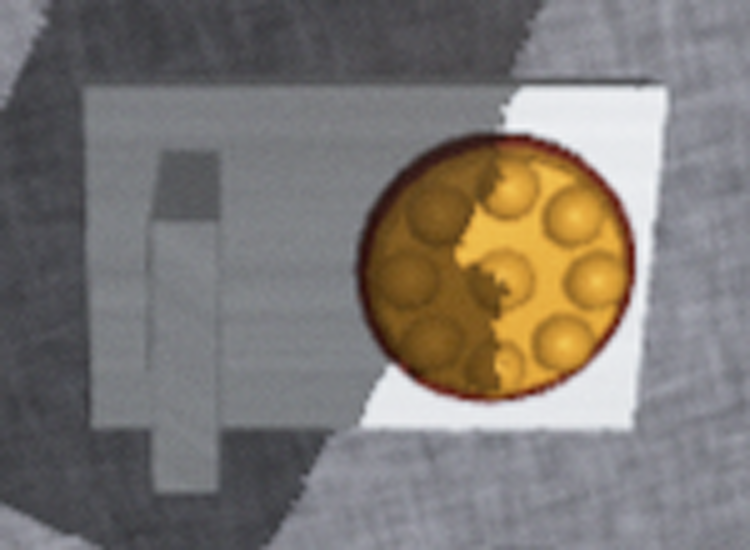

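The enlarged crop confirms the round rosette, with the bar at about (247,200) in the full picture. Bar centre is about (0.451,-0.365), and both views agree.

```bash
python3 to.py .451,-.365,.12,74 .451,-.365,.06,74
```

```text
at [ 0.452  -0.3606  0.1802] [-1.7998e+02 -5.0000e-02  7.4140e+01] t 2.7 F [ 0.3 -0.3  0.4] w 0.0597 q7 115.8
.451,-.365,.12,74 shift [-0.0045  0.0003  0.0602] spin 0.0008
.451,-.365,.06,74 shift [-0.0046  0.0003  0.1202] spin 0.0008
```

```bash
python3 -m handwheel '[{"hand":0.7,"x":-0.004,"y":0,"z":0.04,"spin":0},{"hand":0.7,"x":-0.004,"y":0,"z":0.07,"spin":0},{"hand":0.7,"x":-0.004,"y":0,"z":0.1,"spin":0},{"hand":0.7,"x":-0.004,"y":0,"z":0.12,"spin":0},{"hand":0.7,"x":-0.004,"y":0,"z":0.12,"spin":0},{"hand":0.7,"x":-0.004,"y":0,"z":0.12,"spin":0}]' ; python3 to.py .451,-.365,.06,74
```

```text
clock: 3.45
tool_pos: [0.4511, -0.3655, 0.0612]
eef_rot: [179.9, 0.0, 74.1]
wrist_force: [0.5, -0.8, -0.1]
gripper_width: 0.06
at [ 0.4511 -0.3655  0.0612] [1.7994e+02 1.0000e-02 7.4110e+01] t 3.45 F [ 0.5 -0.8 -0.1] w 0.06 q7 118.3
.451,-.365,.06,74 shift [ 0.0005 -0.0002  0.0012] spin 0.0006
```

```bash
python3 -m handwheel '[{"hand":0,"x":0,"y":0,"z":0,"spin":0},{"hand":0,"x":0,"y":0,"z":0,"spin":0},{"hand":0,"x":0,"y":0,"z":0,"spin":0},{"hand":0,"x":0,"y":0,"z":0,"spin":0},{"hand":0,"x":0,"y":0,"z":0,"spin":0},{"hand":0,"x":0,"y":0,"z":0,"spin":0},{"hand":0,"x":0,"y":0,"z":0,"spin":0},{"hand":0,"x":0,"y":0,"z":0,"spin":0}]' 70; python3 to.py
```

```text
clock: 4.45
tool_pos: [0.4506, -0.366, 0.0608]
eef_rot: [180.0, 0.0, 74.1]
wrist_force: [-0.5, 1.8, 6.8]
gripper_width: 0.0109
at [ 0.4506 -0.366   0.0608] [179.96   0.    74.06] t 4.45 F [-0.5  1.8  6.8] w 0.0109 q7 118.3
```

Gripped, 11–12 mm wide. Lifting.

```bash
python3 -m handwheel '[{"hand":0,"x":0,"y":0,"z":-0.02,"spin":0},{"hand":0,"x":0,"y":0,"z":-0.05,"spin":0},{"hand":0,"x":0,"y":0,"z":-0.08,"spin":0},{"hand":0,"x":0,"y":0,"z":-0.11,"spin":0},{"hand":0,"x":0,"y":0,"z":-0.13,"spin":0},{"hand":0,"x":0,"y":0,"z":-0.13,"spin":0}]'; python3 to.py .480,.0484,.19,82.7
python3 - <<'E'
from h import *
from station import r,vision
for n in('wrist','scene'):
    im,d=vision.get_image(n);cv2.imwrite(f'pics/{n}3.png',im[:,:,::-1])
E
```

```text
clock: 5.2
tool_pos: [0.4507, -0.3664, 0.1913]
eef_rot: [179.9, 0.0, 74.0]
wrist_force: [0.3, -0.0, -4.0]
gripper_width: 0.0114
at [ 0.4507 -0.3664  0.1913] [1.7988e+02 5.0000e-02 7.4040e+01] t 5.2 F [ 0.3 -0.  -4. ] w 0.0114 q7 116.1
.480,.0484,.19,82.7 shift [ 0.4069 -0.0859  0.0008] spin -0.0481
```

View pics/wrist3.png

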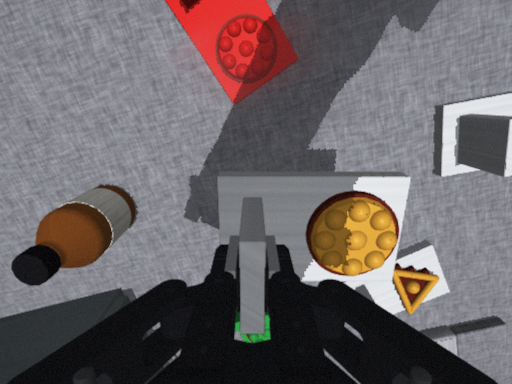

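View pics/scene3.png

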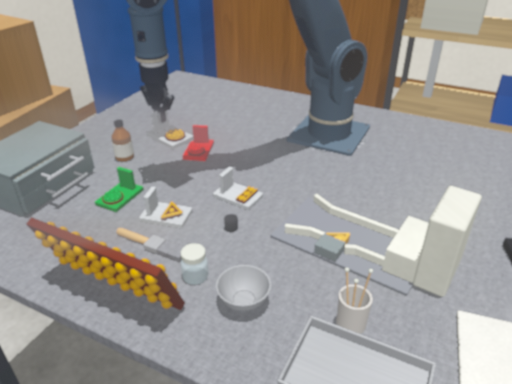

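The rosette carrier is held level, with the rosette at (352,235) in the wrist view. Moving above the mouth.

```bash
python3 -m handwheel '[{"hand":0,"x":0.04,"y":-0.009,"z":0,"spin":0},{"hand":0,"x":0.09,"y":-0.019,"z":0,"spin":-0.01},{"hand":0,"x":0.14,"y":-0.03,"z":0,"spin":-0.02},{"hand":0,"x":0.19,"y":-0.04,"z":0,"spin":-0.03},{"hand":0,"x":0.24,"y":-0.051,"z":0,"spin":-0.048},{"hand":0,"x":0.29,"y":-0.061,"z":0,"spin":-0.048},{"hand":0,"x":0.34,"y":-0.072,"z":0,"spin":-0.048},{"hand":0,"x":0.38,"y":-0.08,"z":0,"spin":-0.048},{"hand":0,"x":0.407,"y":-0.086,"z":0,"spin":-0.048},{"hand":0,"x":0.407,"y":-0.086,"z":0,"spin":-0.048},{"hand":0,"x":0.407,"y":-0.086,"z":0,"spin":-0.048}]'; python3 to.py .480,.0484,.072,82.7
python3 - <<'E'
from h import *
from station import r,vision
p=vision.camera_params('wrist');im,d=vision.get_image('wrist');cv2.imwrite('pics/w4.png',im[:,:,::-1])
p=vision.camera_params('top');im,d=vision.get_image('top');cv2.imwrite('pics/t4.png',cv2.resize(im[100:250,20:270,::-1],None,fx=3.2,fy=3.2))
E
```

```text
clock: 6.68
tool_pos: [0.4789, 0.0483, 0.1895]
eef_rot: [-179.9, 0.1, 82.7]
wrist_force: [0.4, -0.4, -2.7]
gripper_width: 0.0109
at [0.4789 0.0483 0.1895] [-1.7991e+02  6.0000e-02  8.2670e+01] t 6.67 F [ 0.4 -0.4 -2.7] w 0.0109 q7 76.0
.480,.0484,.072,82.7 shift [0.0004 0.0013 0.1175] spin -0.0001
```

View pics/w4.png

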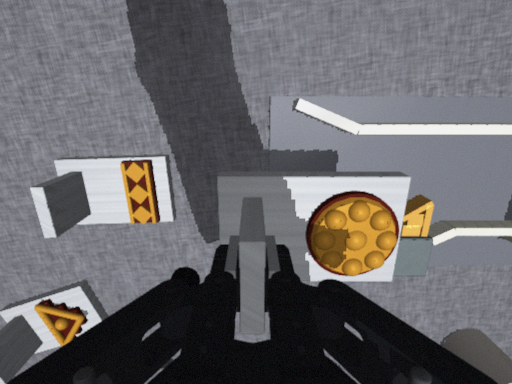

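View pics/t4.png

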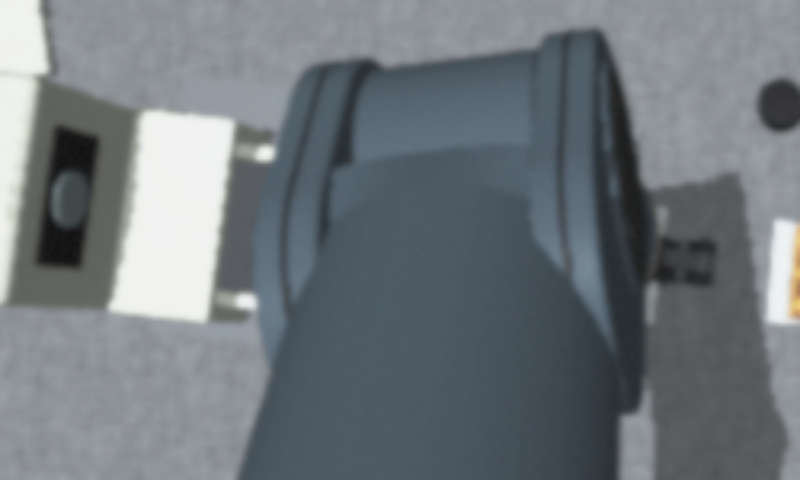

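The plate edges and bay walls are parallel in the wrist view: wall at row 129, plate edge at row 175. Lowering onto the bay floor.

```bash
python3 -m handwheel '[{"hand":0,"x":0,"y":0.001,"z":0.03,"spin":0},{"hand":0,"x":0,"y":0.001,"z":0.06,"spin":0},{"hand":0,"x":0,"y":0.001,"z":0.09,"spin":0},{"hand":0,"x":0,"y":0.001,"z":0.11,"spin":0},{"hand":0,"x":0,"y":0.001,"z":0.116,"spin":0},{"hand":0,"x":0,"y":0.001,"z":0.12,"spin":0},{"hand":0,"x":0,"y":0.001,"z":0.121,"spin":0},{"hand":0,"x":0,"y":0.001,"z":0.121,"spin":0}]'; python3 to.py .480,.0484,.069,82.7 .509,.2765,.069,82.7
```

```text
clock: 7.78
tool_pos: [0.4808, 0.0489, 0.0698]
eef_rot: [179.9, -0.0, 82.7]
wrist_force: [0.3, 0.2, -2.9]
gripper_width: 0.0112
at [0.4808 0.0489 0.0698] [ 1.7995e+02 -2.0000e-02  8.2690e+01] t 7.78 F [ 0.3  0.2 -2.9] w 0.0112 q7 78.2
.480,.0484,.069,82.7 shift [-0.0006 -0.0007  0.0008] spin -0.0001
.509,.2765,.069,82.7 shift [ 0.2293 -0.001   0.0009] spin -0.0001
```

```bash
python3 -m handwheel '[{"hand":0,"x":0,"y":0,"z":0.001,"spin":0},{"hand":0,"x":0,"y":0,"z":0.0015,"spin":0},{"hand":0,"x":0,"y":0,"z":0.0015,"spin":0}]'; python3 to.py .509,.2765,.069,82.7
python3 - <<'E'
from h import *
from station import r,vision
im,d=vision.get_image('wrist');cv2.imwrite('pics/w5.png',im[:,:,::-1])
E
```

```text
clock: 8.15
tool_pos: [0.4808, 0.0488, 0.0687]
eef_rot: [179.9, -0.0, 82.7]
wrist_force: [-2.5, -0.2, 9.2]
gripper_width: 0.0112
at [0.4808 0.0488 0.0687] [ 1.7994e+02 -2.0000e-02  8.2680e+01] t 8.15 F [-2.5 -0.2  9.2] w 0.0112 q7 78.2
.509,.2765,.069,82.7 shift [ 2.295e-01 -1.000e-03 -2.000e-04] spin -0.0001
```

View pics/w5.png

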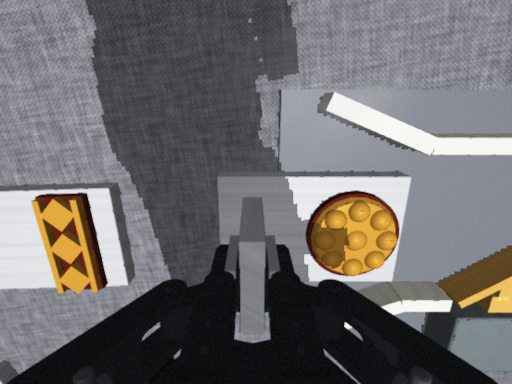

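It's on the floor in the mouth, between the flares, with about 12 N of contact. I'll ease the down-pressure slightly and slide.

```bash
python3 -m handwheel '[{"hand":0,"x":0.005,"y":0,"z":-0.0008,"spin":0},{"hand":0,"x":0.015,"y":0,"z":-0.0008,"spin":0},{"hand":0,"x":0.025,"y":0,"z":-0.0008,"spin":0},{"hand":0,"x":0.035,"y":-0.001,"z":-0.0008,"spin":0},{"hand":0,"x":0.045,"y":-0.001,"z":-0.0008,"spin":0},{"hand":0,"x":0.055,"y":-0.001,"z":-0.0008,"spin":0},{"hand":0,"x":0.065,"y":-0.001,"z":-0.0008,"spin":0},{"hand":0,"x":0.075,"y":-0.001,"z":-0.0008,"spin":0},{"hand":0,"x":0.08,"y":-0.001,"z":-0.0008,"spin":0}]'; python3 to.py .509,.2765,.069,82.7
python3 - <<'E'
from h import *
from station import r,vision
im,d=vision.get_image('wrist');cv2.imwrite('pics/w6.png',im[:,:,::-1])
E
```

```text
clock: 9.32
tool_pos: [0.4881, 0.1258, 0.0688]
eef_rot: [-179.9, 0.2, 82.5]
wrist_force: [-6.3, -17.0, 16.7]
gripper_width: 0.0112
at [0.4881 0.1258 0.0688] [-179.86    0.23   82.55] t 9.32 F [ -6.3 -17.   16.7] w 0.0112 q7 70.8
.509,.2765,.069,82.7 shift [ 0.1522  0.0012 -0.0008] spin -0.0009
```

View pics/w6.png

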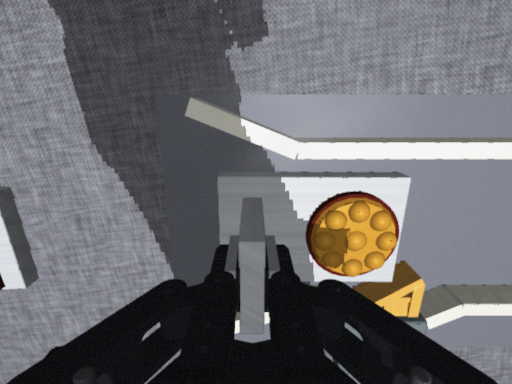

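The carrier is level and its front edge is working the catch aside, with the nose at (405,290). The reaction is 17 N along the bay. Continuing, slightly lighter on the floor.

```bash
python3 -m handwheel '[{"hand":0,"x":0.005,"y":0,"z":-0.001,"spin":0},{"hand":0,"x":0.015,"y":0,"z":-0.001,"spin":0},{"hand":0,"x":0.025,"y":0,"z":-0.001,"spin":0},{"hand":0,"x":0.035,"y":0,"z":-0.001,"spin":0},{"hand":0,"x":0.045,"y":0,"z":-0.001,"spin":0},{"hand":0,"x":0.055,"y":0,"z":-0.001,"spin":0},{"hand":0,"x":0.065,"y":0,"z":-0.001,"spin":0},{"hand":0,"x":0.07,"y":0,"z":-0.001,"spin":0}]'; python3 to.py .509,.2765,.069,82.7
python3 - <<'E'
from h import *
from station import r,vision
im,d=vision.get_image('wrist');cv2.imwrite('pics/w7.png',im[:,:,::-1])
E
```

```text
clock: 10.38
tool_pos: [0.4962, 0.1978, 0.069]
eef_rot: [-179.8, 0.1, 82.7]
wrist_force: [-5.5, -7.0, 6.0]
gripper_width: 0.0107
at [0.4962 0.1978 0.069 ] [-1.7976e+02  1.4000e-01  8.2730e+01] t 10.38 F [-5.5 -7.   6. ] w 0.0107 q7 64.9
.509,.2765,.069,82.7 shift [ 0.0797  0.0027 -0.0002] spin 0.0002
```

View pics/w7.png

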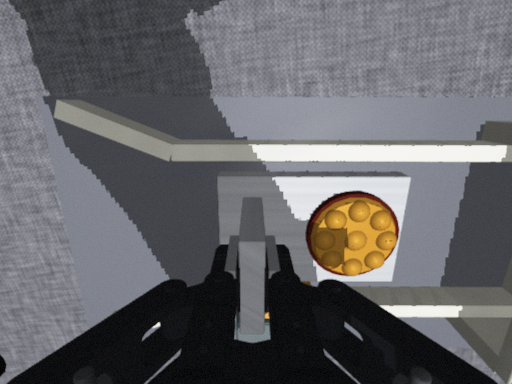

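The carrier is sliding along the pushed-aside catch and is level, with forces small. Finishing to just past home.

```bash
python3 -m handwheel '[{"hand":0,"x":0.005,"y":0,"z":0,"spin":0},{"hand":0,"x":0.015,"y":0,"z":0,"spin":0},{"hand":0,"x":0.025,"y":0,"z":0,"spin":0},{"hand":0,"x":0.035,"y":0.001,"z":0,"spin":0},{"hand":0,"x":0.045,"y":0.001,"z":0,"spin":0},{"hand":0,"x":0.055,"y":0.001,"z":0,"spin":0},{"hand":0,"x":0.065,"y":0.001,"z":0,"spin":0},{"hand":0,"x":0.075,"y":0.001,"z":0,"spin":0},{"hand":0,"x":0.08,"y":0.001,"z":0,"spin":0},{"hand":0,"x":0.08,"y":0.001,"z":0,"spin":0}]'; python3 to.py .509,.2765,.069,82.7
python3 - <<'E'
from h import *
from station import r,vision
for n in('wrist','scene'):
    im,d=vision.get_image(n);cv2.imwrite(f'pics/{n}8.png',im[:,:,::-1])
cv2.imwrite('pics/s8c.png',cv2.resize(im[170:310,260:490,::-1],None,fx=3.4,fy=3.4,interpolation=cv2.INTER_CUBIC))
E
```

```text
clock: 11.68
tool_pos: [0.5096, 0.2778, 0.0694]
eef_rot: [-180.0, -0.0, 82.7]
wrist_force: [0.9, -0.4, -2.9]
gripper_width: 0.0111
at [0.5096 0.2778 0.0694] [-1.7999e+02 -1.0000e-02  8.2750e+01] t 11.68 F [ 0.9 -0.4 -2.9] w 0.0111 q7 58.9
.509,.2765,.069,82.7 shift [-0.0013 -0.0004  0.0004] spin 0.0003
```

View pics/wrist8.png

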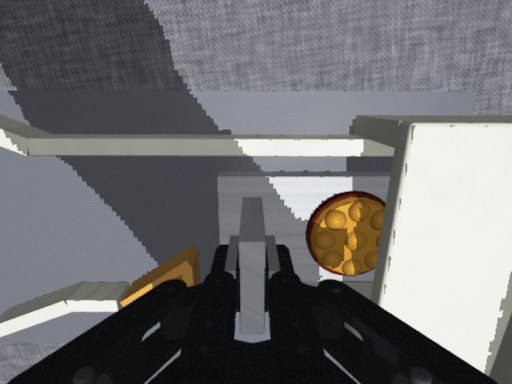

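View pics/s8c.png

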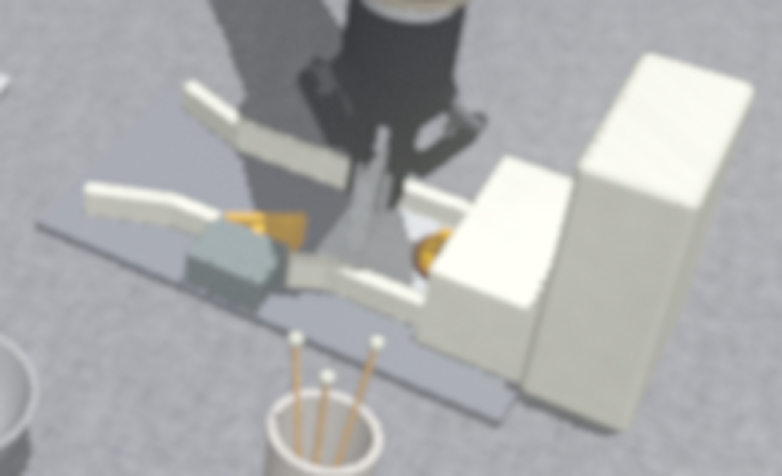

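The catch has clicked out behind the carrier's rear edge, with the nose tip at (196,250) and the rear edge at column 218. The carrier is under the hood and at home within 2 mm. Setting it down, opening partway (the hood is near), and rising.

```bash
python3 -m handwheel '[{"hand":0,"x":0,"y":0,"z":0.0007,"spin":0},{"hand":0,"x":0,"y":0,"z":0.0007,"spin":0},{"hand":0.45,"x":0,"y":0,"z":0.0005,"spin":0},{"hand":0.45,"x":0,"y":0,"z":0,"spin":0},{"hand":0.45,"x":0,"y":0,"z":0,"spin":0},{"hand":0.45,"x":0,"y":0,"z":0,"spin":0},{"hand":0.45,"x":0,"y":0,"z":0,"spin":0}]'; python3 to.py
```

```text
clock: 12.65
tool_pos: [0.5098, 0.277, 0.0696]
eef_rot: [180.0, -0.0, 82.7]
wrist_force: [0.3, -0.5, -0.2]
gripper_width: 0.0386
at [0.5098 0.277  0.0696] [180.    -0.    82.69] t 12.65 F [ 0.3 -0.5 -0.2] w 0.0386 q7 58.9
```

```bash
python3 -m handwheel '[{"hand":0.45,"x":0,"y":0,"z":-0.02,"spin":0},{"hand":0.45,"x":0,"y":0,"z":-0.05,"spin":0},{"hand":0.45,"x":0,"y":0,"z":-0.09,"spin":0},{"hand":0.45,"x":0,"y":0,"z":-0.14,"spin":0},{"hand":0.45,"x":0,"y":0,"z":-0.19,"spin":0},{"hand":0.45,"x":-0.05,"y":0,"z":-0.2,"spin":0},{"hand":0.45,"x":-0.1,"y":0,"z":-0.2,"spin":0},{"hand":0.45,"x":-0.15,"y":0,"z":-0.2,"spin":0},{"hand":0.45,"x":-0.15,"y":0,"z":-0.2,"spin":0},{"hand":0.45,"x":-0.15,"y":0,"z":-0.2,"spin":0}]'; python3 to.py
python3 - <<'E'
from h import *
from station import r,vision
p=vision.camera_params('wrist');im,d=vision.get_image('wrist');cv2.imwrite('pics/w9.png',im[:,:,::-1])
np.savez('pics/w9.npz',im=im,d=d,p=p)
im,d=vision.get_image('scene');cv2.imwrite('pics/s9c.png',cv2.resize(im[170:310,260:490,::-1],None,fx=3.4,fy=3.4,interpolation=cv2.INTER_CUBIC))
E
```

```text
clock: 13.9
tool_pos: [0.4907, 0.1286, 0.2697]
eef_rot: [180.0, -0.0, 82.7]
wrist_force: [-0.8, -0.1, 0.2]
gripper_width: 0.0389
at [0.4907 0.1286 0.2697] [ 1.7999e+02 -4.0000e-02  8.2680e+01] t 13.9 F [-0.8 -0.1  0.2] w 0.0389 q7 68.9
```

View pics/w9.png

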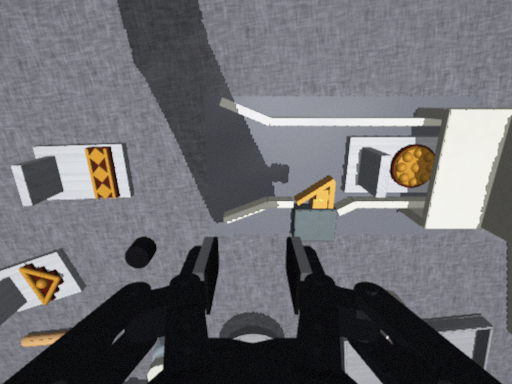

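View pics/s9c.png

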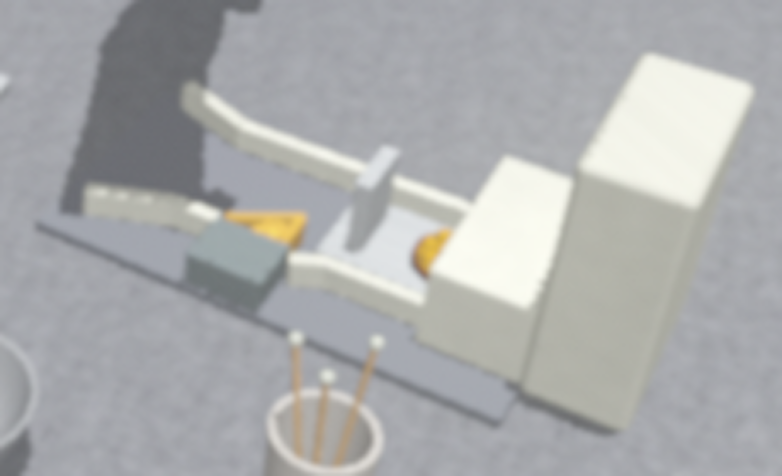

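Wrist view: the carrier is flat in the bay, with its rear edge at (346,165) and its front under the hood. The catch nose tip is out at (333,180), clear behind the rear edge. One quick numeric check, then I'll hand in.

Run:
```python
from h import *
from station import job
z=np.load('pics/w9.npz',allow_pickle=True);p=z['p'].item()
a=np.array([np.cos(np.radians(82.7)),np.sin(np.radians(82.7)),0]);n=np.array([-a[1],a[0],0])
C=onz(p,np.array([350,344.]),np.array([138,192.]),.022);T=onz(p,334,178,.03)
print('rear corners along/lat',C@a,C@n,'-> expected rear .317, lat -.47+-.038; nose',T@a,T@n)
job.hand_in()
```

```text
rear corners along/lat [0.31664156 0.31646377] [-0.43461106 -0.50799242] -> expected rear .317, lat -.47+-.038; nose 0.298435056807093 -0.48592390646465133
the job is handed in; nothing more can be done
```

The rosette carrier is in the bay at home, and the job is handed in at about 14 s of the 40 s. I gripped it by its upright bar, set it on the bay floor in the mouth and slid it in level past the catch. At home I released it and drew the gripper clear.

- **Position:** the carrier's rear edge measured 0.316 m along the bay, against 0.317 m expected, and it sits within about 1 mm of the bay's centreline. It lies flat with its front under the hood.
- **Catch:** the nose is about 18 mm behind the rear edge and fully out, about 34 mm into the bay by the picture against the 32 mm given.
- **Forces:** at the step ends the wrist force reached about 25 N in total, with about 17 N of that against the slide. The 17 N is above the 12 N you gave for the catch, probably from floor friction, because I was pressing down a little. It was about zero after release.

One move was refused before starting because a row lacked the spin value. I repeated it correctly, and no check failed.

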